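# Fetch the snap gauge from behind the parts on the rack

### The arm

A 6-joint arm with a two-finger parallel gripper is mounted at the origin on a cart in front of the work surface, level with it; the furniture and walls round the work are solid. World frame = base frame: x ahead of the robot, y to its left, z up, the work surface at z = 0. Lengths are in m, angles in degrees, forces in N, time in s.
With the tool pointing down it reaches from about 0.4 to 0.825 m from the base axis. Payload 7 kg.
Tool frame: the origin (TCP) lies midway between the tips of the shut fingers; the grasp point (between the pads) lies 19 mm behind it; z points along the fingers, y is the line along which they close (so a half turn about z gives the same grasp; the last joint's range is limited). The gripper opens to 88 mm and grips with 3 to 60 N. Pads are 19 mm wide; open, the fingers measure 130 mm over their backs; the gripper's body (78 mm by 193 mm) begins 47 mm behind the grasp point.
Start: joints at [-58.436, 20.546, 0.682, 0, -70.136, -16.507], TCP at [0.175, -0.652, 0.227] pointing down, gripper open.
Joint ranges: [-176.03, 176.03], [-82.01, 121.73], [-58.28, 71.71], [-173.87, 95.51], [-174.79, -0.11], [-173.66, 173.66]. Speed limits (degrees/s): [136.94, 136.94, 172.46, 180, 180, 180].

### API

Orientations are given as [roll, pitch, yaw] about the fixed x, y, z axes, in that order (R = Rz(yaw) Ry(pitch) Rx(roll)).
In Python, from plant import telemetry, viewer, workorder gives the robot as it stands. The module is installed in compiled form; this text tells all that it offers.
- The arm moves only by the tool carry_out, never from a script. Its argument "rows" is a list of rows, each a list of 6 numbers: the shift along the tool's x, y, z in m, then the turn, a rotation vector about the tool's x, y, z in rad. In form: [[tx, ty, tz, ax, ay, az], ...]. A call has 1 to 8 rows; each row is the pose to reach, as a shift and turn from the pose commanded when the call began, along the tool's axes at that moment; what a row does not reach only later rows make up. A row lasts 1/8 s, in which the tool goes at most 62.5 mm and 10.7 degrees, less where a joint would pass 70% of its speed; a pose out of reach is approached as far as the arm can. A call with a gripper value outside its range is refused whole. "grip" is the gripper's target within -1 to 1 (fully open at 1, half-way at 0, shut at -1), set as the call begins (left out, the last holds). The fingers move at their own pace and stop on an object; the grip force is fixed at half the most. Time passes only in rows, so rows that repeat a pose let the fingers close. It gives the time, the measured TCP pose, the force, the opening and the grip force at its end, in the units of the state.
- telemetry.get_obs(): the state, without advancing time (a new reading comes with each control period).
- viewer.snapshot(name): name is "scene" or "top" or "wrist"; returns the picture (480x640x3 uint8, red, green, blue); there is no depth.
- viewer.camera_info(name): a dict with "intrinsics" (3x3 intrinsics, pixels), "k1" (the pictures are not rectified: a ray, as slopes to the right and down, at radius r is drawn at 1 + k1 r^2 times it, then the intrinsics apply), "extrinsics" (4x4, takes a point from camera to world coordinates); the wrist camera has in their place "tool_from_camera" (4x4, takes a point from camera to tool coordinates, whose origin is the TCP and whose axes are the flange's). Camera axes: x right, y down, z forward; pixel columns grow to the right and rows downward; lengths in m; the calibration is good to about 2 mm. A picture is of the moment at which its call begins: read the wrist's pose just before it. camera_info takes no time and is no camera call.
- workorder.close_job(): hands the job in; it is judged then, once.
The state is a dict: "clock": time; "joint_pos": joint angles; "qvel": joint speeds; "tau": joint torques, N m; "tool_pos": TCP position; "orientation": TCP orientation; "force": force on the tool from outside, world axes, zero at the start; "moment": the same for the moment, N m; "opening": finger opening in m; "gripper_force": force on a finger pad.
Only numpy, scipy, OpenCV 4.12 (cv2) and the standard library are available. Lean on these libraries where they do the work, as an engineer would, in place of code of your own. Each camera call takes 0.05 s, during which the arm holds its last target. There are 200 camera calls.

### The job

The flat snap gauge lies at the back of the wooden rack, behind a V-block, a locating pin and an L bracket: first clear these three onto the empty flat tray, then fetch the gauge and lay it flat and lengthwise on the middle of the cork pad. Once the gauge is there, stand the three pieces back upright on the rack, each on the very spot where it stood at the start. Leave everything else where it is.

Things in the scene. Friction and masses are not known exactly. Their poses are not given: they have to be found in the camera images.
- gauge: snap gauge: flat ground steel plate 36 x 110 x 8 mm (x, y, z) with an open slot in each end, lying flat at the back of the rack; origin at the centre of its underside, y along its length, z up; 0.14 kg; grasp across its 36 mm width at the middle
- v_block: ground steel V-block 45 x 48 x 36 mm (x, y, z), V groove on top running along its x; the outer faces at y = +-24 mm are flat and full height; origin at the centre of its underside, z up; about 0.33 kg
- pin: locating pin standing upright on its collar, 21 mm diameter at the collar, 42 mm tall, tapered to a rounded tip; origin at the centre of its underside, z up; about 40 g
- l_bracket: L bracket of bent sheet steel, 22 x 34 x 28 mm (x, y, z), standing on its 3 mm thick foot, which has one hole; the upright leg is 22 mm wide (x), at y = +12 to +17 mm, full height 28 mm; origin at the centre of the 22 x 34 footprint on the underside, z up; about 45 g; grasp across the 22 mm
- rack: fixed plywood rack board 150 x 250 x 10 mm (x, y, z) with a strip along its back edge (+x; strip 8 mm thick, from 67 to 75 mm behind the centre, rising 9 mm above the board); dark inlaid lines mark three bays in a row along y (centres at y = -75, 0, +75 mm and x = -38 mm), where the three pieces stand at the start, one in each, in any order; the gauge lies behind that row near x = +12 mm. Origin at the centre of its underside; its upper face is at z = 10 mm
- tray: fixed, empty, shallow setting-down tray of dark sheet steel with a bright rim, 120 x 250 mm (x, y), floor 3 mm thick, rim 4 mm thick and 8 mm high overall; origin at the centre of its underside, its long side along y
- pad: fixed cork pad 60 x 140 x 4 mm (x, y, z) on the bench between rack and tray, with a thin dark line near each end; origin at the centre of its underside, y along its length
- u_bracket: bystander: U bracket of sheet steel, 26 x 36 x 22 mm, on the bench behind the pad; origin at the centre of its underside; leave it alone
- flange: bystander: loose turned flange ring, 60 mm diameter, 14 mm high, on the bench behind the right-hand board; origin at the centre of its underside; leave it alone

How it is judged (in metres and radians):
On the way, in this order (a step that is already met when the one before it is completed fails the run):
1. V-block, pin and L bracket are all released on the tray while the gauge still lies where it was (x of v_block in the frame of tray between -0.06 and 0.06 m and y of v_block in the frame of tray between -0.125 and 0.125 m and z of each of v_block, pin, l_bracket in the frame of tray below 0.03 m and contact force between the fingers and v_block below 0.1 N and linear speed of each of v_block, pin, l_bracket below 0.02 m/s and x of pin in the frame of tray between -0.06 and 0.06 m and y of pin in the frame of tray between -0.125 and 0.125 m and contact force between the fingers and pin below 0.1 N and x of l_bracket in the frame of tray between -0.06 and 0.06 m and y of l_bracket in the frame of tray between -0.125 and 0.125 m and contact force between the fingers and l_bracket below 0.1 N and distance of gauge from where it was at the start of the episode below 0.02 m), for 0.2 s.
2. the gauge lies released on the pad while the three pieces are still on the tray (x of v_block in the frame of tray between -0.06 and 0.06 m and y of v_block in the frame of tray between -0.125 and 0.125 m and z of each of v_block, pin, l_bracket in the frame of tray below 0.03 m and contact force between the fingers and v_block below 0.1 N and linear speed of each of v_block, pin, l_bracket, gauge below 0.02 m/s and x of pin in the frame of tray between -0.06 and 0.06 m and y of pin in the frame of tray between -0.125 and 0.125 m and contact force between the fingers and pin below 0.1 N and x of l_bracket in the frame of tray between -0.06 and 0.06 m and y of l_bracket in the frame of tray between -0.125 and 0.125 m and contact force between the fingers and l_bracket below 0.1 N and horizontal distance between gauge and pad below 0.015 m and z of gauge in the frame of pad below 0.008 m and angle between gauge's own z axis and vertical below 0.1 rad and angle between the y axis of gauge and the y axis of pad, either way round below 0.2 rad and contact force between the fingers and gauge below 0.1 N), for 0.2 s.
At the end, for the whole second after the job is handed in: V-block, pin and L bracket each stand upright (within 0.1 rad) and within 14 mm of the spot on the rack where they stood at the start; the gauge lies flat on the pad, its centre within 15 mm of the pad's centre and its length within 0.2 rad of the pad's length; all released and at rest (distance of each of v_block, pin, l_bracket from where it was at the start of the episode below 0.014 m and angle between each of v_block, pin, l_bracket, gauge's own z axis and vertical below 0.1 rad and contact force between the fingers and v_block below 0.1 N and linear speed of each of v_block, pin, l_bracket, gauge below 0.02 m/s and contact force between the fingers and pin below 0.1 N and contact force between the fingers and l_bracket below 0.1 N and horizontal distance between gauge and pad below 0.015 m and z of gauge in the frame of pad below 0.008 m and angle between the y axis of gauge and the y axis of pad, either way round below 0.2 rad and contact force between the fingers and gauge below 0.1 N); the robot touches nothing.
It fails at once if the loose U bracket or the flange is shifted by more than 20 mm (distance of any of u_bracket, flange from where it was at the start of the episode above 0.02 m).
It also fails if it takes over 139 s, if anything falls off the work surface, if the arm or the gripper's body presses on something with over 40 N, if the wrist force passes 120 N, or if a joint passes its speed limit or range.

## Working session

There is one attempt and no reset: what is moved stays moved. The work goes in short steps, Python scripts to look and compute and a tool call to move; the robot and the scene stay as the last step left them, time stands still between calls to the robot, and variables do not carry over. Pictures are saved under pics/ and viewed, at most 14 in all, crops included, and the job is handed in when it is done.

Besides the shell and the picture viewer there is one more tool, called in YAML: its name, and indented under it one key for each argument. carry_out: Moves the arm, as the interface text tells. Its arguments: {"type":"object","properties":{"rows":{"type":"array"},"grip":{"type":"number"}},"required":["rows"]}

```bash
mkdir -p pics; python3 - <<'E'
from plant import telemetry, viewer
import cv2
print(telemetry.get_obs())
for n in ("scene","top","wrist"):
    print(n,viewer.camera_info(n))
for n in ("scene","top"):
    cv2.imwrite(f"pics/{n}0.png",viewer.snapshot(n)[:,:,::-1])
E
```

```text
{'clock': 0.0, 'joint_pos': array([-5.84353455e+01,  2.05920524e+01,  6.35116286e-01, -2.01889761e-02,
       -7.01365359e+01, -1.65078727e+01]), 'qvel': array([-0.05825107,  0.04764116, -0.05600951,  0.01597944,  0.10788546,
        0.02304727]), 'tau': array([ 1.60618525e-03, -5.82715952e+01,  2.93046838e+01,  6.99696645e+00,
        6.85940424e-03, -1.86377606e-04]), 'tool_pos': array([ 0.17521093, -0.65136387,  0.22562571]), 'orientation': array([ 1.79904988e+02, -8.36569922e-03, -1.64950087e+02]), 'force': array([-0.67107294, -0.15996587,  0.18386453]), 'moment': array([ 0.00624348,  0.01355105, -0.0590905 ]), 'gripper_force': 0.0, 'opening': 0.08753716647168883}
scene {'intrinsics': array([[579.20553542,   0.        , 314.37462918],
       [  0.        , 579.20553542, 239.11923252],
       [  0.        ,   0.        ,   1.        ]]), 'k1': 0.01738053252448718, 'extrinsics': array([[ 0.44639257, -0.65016409,  0.61483358, -0.10917468],
       [-0.89477349, -0.31611279,  0.31536185, -0.42819754],
       [-0.01068019, -0.69091198, -0.72285999,  0.81681517],
       [ 0.        ,  0
[... 367 characters left out ...]
.15090105],
       [-0.00275958, -0.2836878 , -0.95891273,  1.07516483],
       [ 0.        ,  0.        ,  0.        ,  1.        ]])}
wrist {'intrinsics': array([[415.3389102 ,   0.        , 315.42616891],
       [  0.        , 415.3389102 , 244.9373197 ],
       [  0.        ,   0.        ,   1.        ]]), 'k1': -0.0731831344501693, 'tool_from_camera': array([[ 7.57825048e-04, -9.62477543e-01, -2.71360285e-01,
         7.30403481e-02],
       [ 9.99999702e-01,  6.89304001e-04,  3.47822456e-04,
         2.17393434e-04],
       [-1.47721573e-04, -2.71360468e-01,  9.62477779e-01,
        -1.58800134e-01],
       [ 0.00000000e+00,  0.00000000e+00,  0.00000000e+00,
         1.00000000e+00]])}
```

View pics/top0.png

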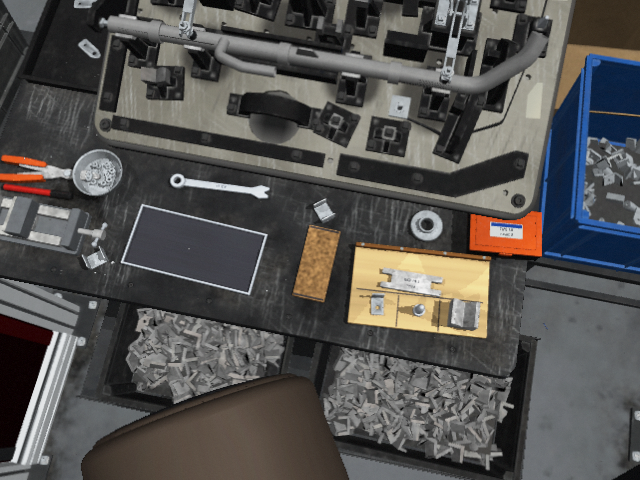

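View pics/scene0.png

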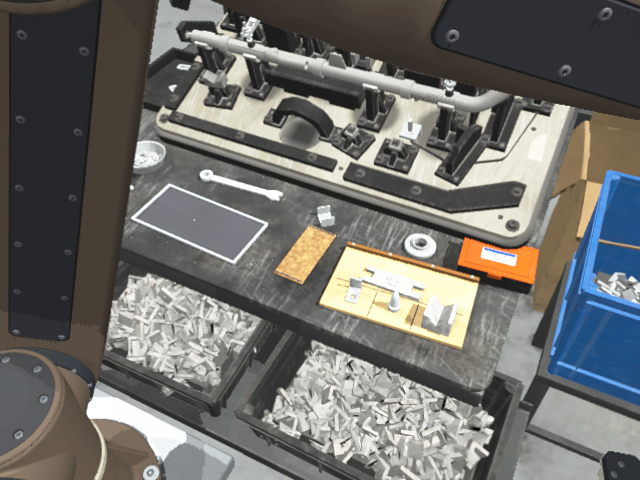

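The top view shows the tray at about (195,248), the pad at (317,263) and the rack at about (420,290). On the rack are the L bracket (377,305), pin (420,310), V-block (464,313) and gauge (412,281).

```bash
cat > h.py <<'E'
import numpy as np, cv2
from scipy.spatial.transform import Rotation as Rn
from plant import telemetry, viewer
def tool(o=None):
    o=o or telemetry.get_obs(); T=np.eye(4)
    T[:3,:3]=Rn.from_euler('xyz',o['orientation'],degrees=True).as_matrix(); T[:3,3]=o['tool_pos']; return T
def cam(n,T=None):
    c=viewer.camera_info(n)
    E=c['extrinsics'] if n!='wrist' else (tool() if T is None else T)@c['tool_from_camera']
    return c['intrinsics'],np.array([c['k1'],0,0,0.]),E
def unproj(n,px,z,T=None):
    K,d,E=cam(n,T); u=cv2.undistortPoints(np.array(px,float).reshape(-1,1,2),K,d).reshape(-1,2)
    r=np.c_[u,np.ones(len(u))]@E[:3,:3].T; z=np.broadcast_to(z,len(u))
    return E[:3,3]+r*((z-E[2,3])/r[:,2])[:,None]
def proj(n,P,T=None):
    K,d,E=cam(n,T); I=np.linalg.inv(E)
    return cv2.projectPoints(np.array(P,float).reshape(-1,1,3),Rn.from_matrix(I[:3,:3]).as_rotvec(),I[:3,3],K,d)[0].reshape(-1,2)
def snap(name,n='wrist'):
    T=tool(); im=viewer.snapshot(n)[:,:,::-1].copy(); cv2.imwrite(f'pics/{name}.png',im); np.save(f'pics/{name}.npy',T); return im,T
def shift(p,yaw,T=None):
    """tool-frame row taking the tool from T to position p, pointing down with its x axis at yaw (deg)"""
    T=tool() if T is None else T; G=Rn.from_euler('xyz',[180,0,yaw],degrees=True).as_matrix()
    return np.round(np.r_[T[:3,:3].T@(np.array(p)-T[:3,3]),Rn.from_matrix(T[:3,:3].T@G).as_rotvec()],4)
E
python3 - <<'E'
from h import *
np.set_printoptions(precision=3,suppress=True)
def q(nm,px,z):
    p=unproj('top',px,z); print(nm,p[:,:2].tolist(),p.mean(0)); 
    e=p[1]-p[0]; print(' edge01',np.degrees(np.arctan2(e[1],e[0])),[np.linalg.norm(p[i]-p[i-1]) for i in range(len(p))])
q('tray',[(143,206),(268,234),(250,293),(122,262)],.008)
q('pad',[(308,226),(340,230),(326,300),(294,296)],.004)
q('rack',[(356,246),(491,259),(488,338),(348,323)],.01)
print(unproj('top',[(377,305),(420,310),(464,313),(412,281)],[.03,.03,.046,.018]))
print(tool())
E
```

```text
tray [[0.5881013055131752, 0.27283047936436533], [0.5802221836423282, 0.026172315965439313], [0.46386558224295793, 0.033134745531930104], [0.47406712885798485, 0.28000264849951473]] [0.527 0.153 0.008]
 edge01 -91.82960486408135 [np.float64(0.11425950050446722), np.float64(0.2467839746271766), np.float64(0.1165647207120589), np.float64(0.24707859694629833)]
pad [[0.6116296223088015, -0.0438120623133602], [0.6156741806956096, -0.10464941373987895], [0.47913560750741074, -0.10514682503345474], [0.4749382384660332, -0.04635748057134596]] [ 0.545 -0.075  0.004]
 edge01 -86.19648761279068 [np.float64(0.13671508172458186), np.float64(0.06097164735463561), np.float64(0.13653947922218), np.float64(0.05893899328249503)]
rack [[0.5888978040935391, -0.14006142990824957], [0.6131757252097487, -0.3896605871034995], [0.46706719890354365, -0.4020191737418318], [0.4446823834754011, -0.15233337680033307]] [ 0.528 -0.271  0.01 ]
 edge01 -84.4444510637261 [np.float64(0.14473661673739846), np.float64(0.25077710566617517), np.float64(0.14663027014592925), np.float64(0.25068720979751513)]
[[ 0.483 -0.197  0.03 ]
 [ 0.489 -0.273  0.03 ]
 [ 0.496 -0.347  0.046]
 [ 0.541 -0.252  0.018]]
[[-0.966 -0.26  -0.     0.175]
 [-0.26   0.966  0.001 -0.651]
 [ 0.     0.001 -1.     0.226]
 [ 0.     0.     0.     1.   ]]
```

```bash
python3 -c "
from h import *
print(shift((.515,-.27,.2),-174.5), telemetry.get_obs()['clock'])"
```

```text
[-4.272e-01  2.800e-01  2.610e-02  1.500e-03 -2.000e-04  1.667e-01] 0.1
```

carry_out:
  rows:
    - [-0.06,0.04,0,0,0,0.05]
    - [-0.11,0.07,0,0,0,0.1]
    - [-0.16,0.1,0,0,0,0.1667]
    - [-0.21,0.135,0,0,0,0.1667]
    - [-0.26,0.17,0,0,0,0.1667]
    - [-0.31,0.2,0,0,0,0.1667]
    - [-0.36,0.23,0.01,0,0,0.1667]
    - [-0.4272,0.28,0.026,0,0,0.1667]
  grip: 0.6

```text
clock: 1.1
tool_pos: [0.5024, -0.2865, 0.2046]
orientation: [-180.0, 0.0, -174.5]
force: [0.8, -0.2, 0.3]
opening: 0.07
gripper_force: 0.0
```

carry_out:
  rows:
    - [0,0,0,0,0,0]
    - [0,0,0,0,0,0]

```text
clock: 1.35
tool_pos: [0.5011, -0.2877, 0.2045]
orientation: [180.0, -0.0, -174.4]
force: [-0.8, -0.3, 0.5]
opening: 0.0701
gripper_force: 0.0
```

```bash
python3 -c "
from h import *
im,T=snap('w1'); print(T); print(telemetry.get_obs()['opening'])
print(shift((.515,-.27,.2),-174.5))"
```

```text
[[-9.95280993e-01 -9.70308208e-02 -8.74135400e-04  5.01141094e-01]
 [-9.70309660e-02  9.95281355e-01  1.25217682e-04 -2.87727288e-01]
 [ 8.57860691e-04  2.09444981e-04 -9.99999610e-01  2.04544228e-01]
 [ 0.00000000e+00  0.00000000e+00  0.00000000e+00  1.00000000e+00]]
0.07023179890799987
[-0.0158  0.0169  0.0048 -0.     -0.0003  0.    ]
```

View pics/w1.png

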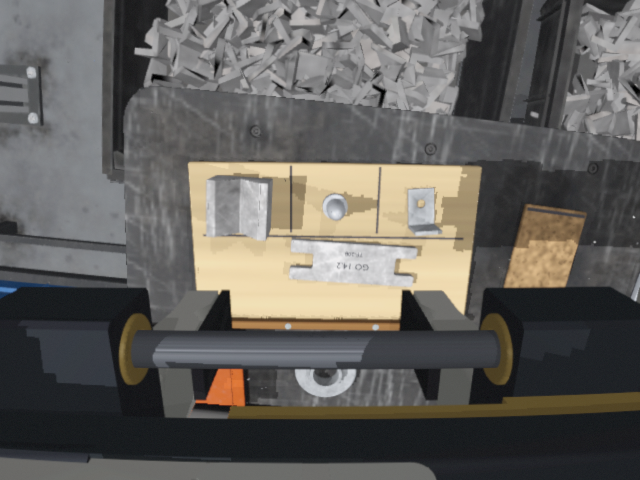

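```bash
python3 -c "
import cv2
im=cv2.imread('pics/w1.png')[155:305,185:485]
cv2.imwrite('pics/w1c.png',cv2.resize(im,(800,400),interpolation=cv2.INTER_CUBIC))"
```

```text
(no output)
```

View pics/w1c.png

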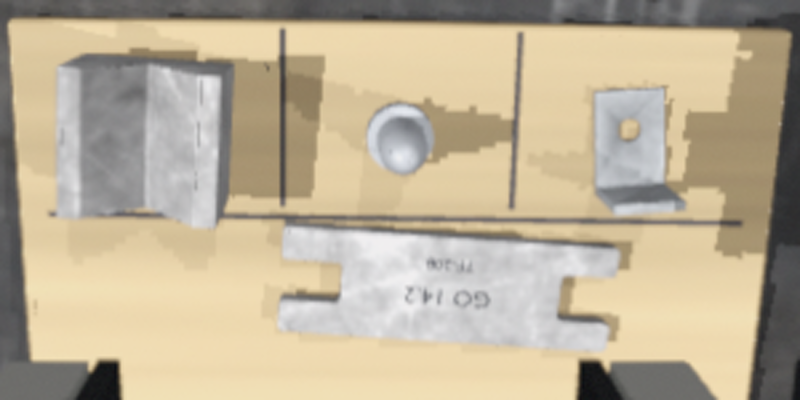

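```bash
cat > fit.py <<'E'
from h import *
from scipy.optimize import least_squares
T=np.load('pics/w1.npy')
def full(c): return np.array(c,float)/[800/300,400/150]+[185,155]
def fit(nm,model,px,z0,g):
    m=np.array(model,float)/1000
    def w(v):
        c,s=np.cos(v[2]),np.sin(v[2]); return np.c_[v[0]+c*m[:,0]-s*m[:,1],v[1]+s*m[:,0]+c*m[:,1],z0+m[:,2]]
    r=least_squares(lambda v:(proj('wrist',w(v),T)-full(px)).ravel(),g)
    print(nm,np.round(r.x[:2],4),'yaw',np.round(np.degrees(r.x[2]),1),'res px',np.round(np.abs(r.fun).max(),1))
if __name__=='__main__':
    fit('rackfront',[(-75,-125,0),(-75,125,0)],[(10,20),(792,31)],.01,[.53,-.27,.1])
    # inlay line frame: visible front edge only
    fit('vblock',[(-22.5,-24,36),(-22.5,24,36),(22.5,24,36),(22.5,-24,36)],[(58,66),(221,74),(215,228),(58,216)],.01,[.49,-.35,0])
    fit('lbr',[(11,-17,3),(-11,-17,3),(11,17,28),(-11,17,28)],[(594,91),(664,88),(614,214),(684,208)],.01,[.49,-.2,-1.5])
    fit('gauge',[(-18,-55,8),(-18,55,8),(18,55,8),(18,-55,8)],[(285,223),(620,248),(607,350),(278,330)],.01,[.54,-.26,0])
    print('pin',unproj('wrist',full([(400,135),(403,150)]),[.014,.047],T))
E
python3 fit.py
```

```text
rackfront [ 0.5299 -0.268 ] yaw 4.9 res px 0.6
vblock [ 0.4954 -0.3495] yaw 1.8 res px 0.8
lbr [ 0.4849 -0.1979] yaw -80.6 res px 0.5
gauge [ 0.5384 -0.2505] yaw 1.5 res px 0.5
pin [[ 0.48997434 -0.27170337  0.014     ]
 [ 0.48846961 -0.27251209  0.047     ]]
```

```bash
python3 -c "
from h import *
print(shift((.4954,-.3495,.1),180), shift((.4954,-.3495,.014),180))"
```

```text
[ 0.0113 -0.0603  0.1048 -0.     -0.0003  0.096 ] [ 0.0113 -0.0603  0.1908 -0.     -0.0003  0.096 ]
```

carry_out:
  rows:
    - [0.006,-0.03,0.03,0,0,0.05]
    - [0.0113,-0.0603,0.06,0,0,0.096]
    - [0.0113,-0.0603,0.1,0,0,0.096]
    - [0.0113,-0.0603,0.115,0,0,0.096]
    - [0.0113,-0.0603,0.115,0,0,0.096]
  grip: 0.4

```text
clock: 2.02
tool_pos: [0.495, -0.3496, 0.0896]
orientation: [180.0, -0.1, 180.0]
force: [0.1, -0.8, 0.4]
opening: 0.0613
gripper_force: 0.0
```

```bash
python3 -c "
from h import *
im,T=snap('w2'); print(T.round(4)); cv2.imwrite('pics/w2c.png',im[:340])
p=np.array([(a,b,.046) for a in(.4729,.5179) for b in (-.3735,-.3255)])
print(proj('wrist',p,T).round())"
```

```text
[[-1.000e+00  7.000e-04 -1.500e-03  4.950e-01]
 [ 7.000e-04  1.000e+00  3.000e-04 -3.496e-01]
 [ 1.500e-03  3.000e-04 -1.000e+00  8.960e-02]
 [ 0.000e+00  0.000e+00  0.000e+00  1.000e+00]]
[[267. 234.]
 [363. 234.]
 [270. 315.]
 [360. 315.]]
```

View pics/w2c.png

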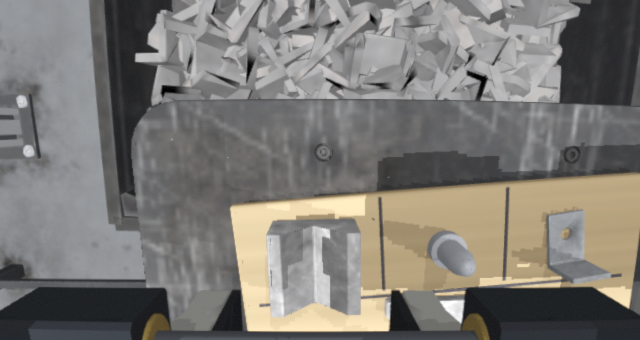

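The V-block's corners are at (267,237), (360,232), (360,312) and (272,317), within about 1 mm of the prediction. I'll descend and grip.

carry_out:
  rows:
    - [0,0,0.03,0,0,0]
    - [0,0,0.055,0,0,0]
    - [0,0,0.068,0,0,0]
    - [0,0,0.0755,0,0,0]
    - [0,0,0.0755,0,0,0]

```text
clock: 2.7
tool_pos: [0.4962, -0.3492, 0.0148]
orientation: [-180.0, 0.0, -180.0]
force: [0.1, -0.6, -0.3]
opening: 0.0617
gripper_force: 0.0
```

carry_out:
  rows:
    - [0,0,0,0,0,0]
    - [0,0,0,0,0,0]
    - [0,0,0,0,0,0]
    - [0,0,0,0,0,0]
  grip: -1

```text
clock: 3.2
tool_pos: [0.4964, -0.3494, 0.0152]
orientation: [-180.0, 0.1, -180.0]
force: [-0.6, -0.4, 5.5]
opening: 0.0478
gripper_force: 29.9
```

carry_out:
  rows:
    - [0,0,-0.02,0,0,0]
    - [0,0,-0.05,0,0,0]
    - [0,0,-0.09,0,0,0]
    - [0,0,-0.12,0,0,0]
    - [0,0,-0.12,0,0,0]

```text
clock: 3.82
tool_pos: [0.4969, -0.3494, 0.1366]
orientation: [-179.9, 0.2, -180.0]
force: [-0.5, 0.3, -3.1]
opening: 0.0479
gripper_force: 29.9
```

carry_out:
  rows:
    - [0,0.04,0,0,0,0]
    - [0,0.1,0,0,0,0]
    - [0,0.16,0,0,0,0]
    - [-0.01,0.22,0,0,0,0]
    - [-0.02,0.28,0,0,0,0]
    - [-0.034,0.34,0,0,0,0]
    - [-0.034,0.4,0,0,0,0]
    - [-0.034,0.46,0,0,0,0]

```text
clock: 4.82
tool_pos: [0.5285, 0.1126, 0.1328]
orientation: [-180.0, -0.1, 180.0]
force: [1.2, 0.1, -2.0]
opening: 0.0477
gripper_force: 29.9
```

carry_out:
  rows:
    - [0,0.06,0,0,0,0]
    - [0,0.1,0,0,0,0]
    - [0,0.12,0.03,0,0,0]
    - [0,0.12,0.06,0,0,0]
    - [0,0.12,0.06,0,0,0]
    - [0,0.12,0.06,0,0,0]

```text
clock: 5.58
tool_pos: [0.5299, 0.2307, 0.0745]
orientation: [-180.0, -0.0, 180.0]
force: [-0.2, 0.4, -1.7]
opening: 0.0477
gripper_force: 29.9
```

```bash
python3 -c "
from h import *
im,T=snap('w3'); print(T.round(4)); cv2.imwrite('pics/w3c.png',im[:340])
"
```

```text
[[-1.000e+00  0.000e+00 -3.000e-04  5.299e-01]
 [ 0.000e+00  1.000e+00 -5.000e-04  2.307e-01]
 [ 3.000e-04 -5.000e-04 -1.000e+00  7.450e-02]
 [ 0.000e+00  0.000e+00  0.000e+00  1.000e+00]]
```

View pics/w3c.png

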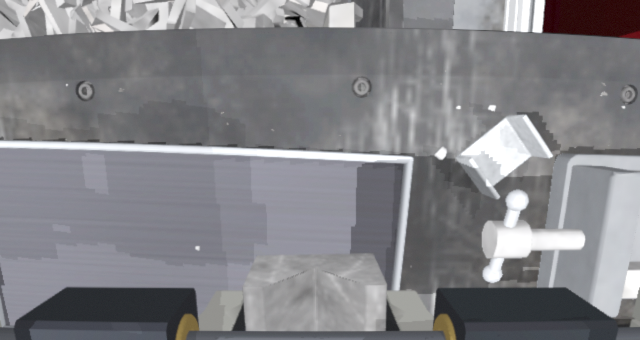

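carry_out:
  rows:
    - [0,-0.01,0.02,0,0,0]
    - [0,-0.019,0.04,0,0,0]
    - [0,-0.019,0.055,0,0,0]
    - [0,-0.019,0.062,0,0,0]
    - [0,-0.019,0.065,0,0,0]
    - [0,-0.019,0.065,0,0,0]

```text
clock: 6.38
tool_pos: [0.53, 0.2123, 0.0096]
orientation: [180.0, 0.0, -180.0]
force: [-0.3, -0.3, -1.5]
opening: 0.0476
gripper_force: 29.9
```

carry_out:
  rows:
    - [0,0,0,0,0,0]
    - [0,0,0,0,0,0]
    - [0,0,0,0,0,0]
  grip: 0.36

```text
clock: 6.75
tool_pos: [0.53, 0.2121, 0.0098]
orientation: [180.0, 0.0, -180.0]
force: [0.1, -0.8, -0.0]
opening: 0.0592
gripper_force: 0.0
```

carry_out:
  rows:
    - [0,0,-0.02,0,0,0]
    - [0,0,-0.05,0,0,0]
    - [0,0,-0.1,0,0,0]
    - [0,-0.05,-0.14,0,0,0]
    - [0,-0.1,-0.14,0,0,0]
    - [0,-0.16,-0.14,0,0,0]

```text
clock: 7.5
tool_pos: [0.53, 0.051, 0.1505]
orientation: [179.9, 0.1, -179.9]
force: [0.9, -0.1, -0.2]
opening: 0.0598
gripper_force: 0.0
```

```bash
python3 -c "
from h import *
im,T=snap('w4'); print(T.round(4)); cv2.imwrite('pics/w4c.png',im[:340])
print(shift((.4895,-.272,.09),180))
"
```

```text
[[-1.     -0.0016  0.0023  0.53  ]
 [-0.0016  1.      0.001   0.051 ]
 [-0.0023  0.001  -1.      0.1505]
 [ 0.      0.      0.      1.    ]]
[ 0.0384 -0.3175  0.0601 -0.0005 -0.0005 -0.0012]
```

View pics/w4c.png

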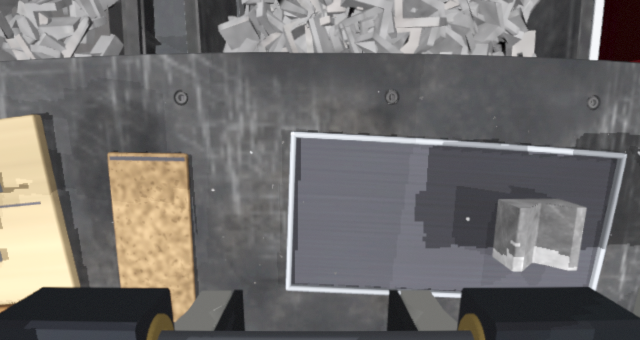

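V-block stands on the tray at (540,235), well inside the rim. Pad's near edge runs from (108,155) to (188,154). Next the pin.

carry_out:
  rows:
    - [0,-0.06,0,0,0,0]
    - [0,-0.12,0,0,0,0]
    - [0.01,-0.18,0,0,0,0]
    - [0.025,-0.24,0,0,0,0]
    - [0.04,-0.29,0,0,0,0]
    - [0.04,-0.323,0.02,0,0,0]
    - [0.04,-0.323,0.06,0,0,0]
    - [0.04,-0.323,0.06,0,0,0]
  grip: 0

```text
clock: 8.55
tool_pos: [0.4873, -0.271, 0.087]
orientation: [179.9, -0.3, 179.9]
force: [-0.9, -0.0, 0.4]
opening: 0.044
gripper_force: 0.0
```

carry_out:
  rows:
    - [0,0,0.0,0,0,0]
    - [0,0,0,0,0,0]

```text
clock: 8.8
tool_pos: [0.491, -0.2709, 0.091]
orientation: [-180.0, 0.1, -179.9]
force: [-0.7, 0.6, 0.4]
opening: 0.0437
gripper_force: 0.0
```

```bash
python3 -c "
from h import *
im,T=snap('w5'); print(T.round(4)); cv2.imwrite('pics/w5c.png',im[:340])
print(proj('wrist',[(.4897,-.272,.052),(.4897,-.272,.014),(.4792,-.272,.014)],T).round())
"
```

```text
[[-1.000e+00 -1.300e-03  2.500e-03  4.910e-01]
 [-1.300e-03  1.000e+00 -7.000e-04 -2.709e-01]
 [-2.500e-03 -7.000e-04 -1.000e+00  9.100e-02]
 [ 0.000e+00  0.000e+00  0.000e+00  1.000e+00]]
[[313. 275.]
 [313. 253.]
 [313. 236.]]
```

View pics/w5c.png

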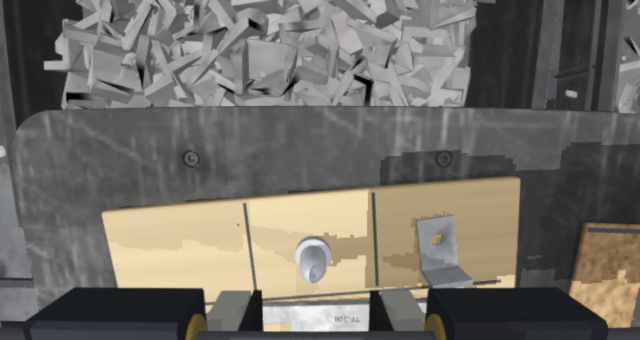

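The pin's collar is centred at about (312,252) and the tip at (313,277). Both match the prediction, so I'll grip the pin.

carry_out:
  rows:
    - [0.001,-0.001,0.03,0,0,0]
    - [0.001,-0.001,0.055,0,0,0]
    - [0.001,-0.001,0.07,0,0,0]
    - [0.001,-0.001,0.0775,0,0,0]
    - [0.001,-0.001,0.0775,0,0,0]
    - [0.001,-0.001,0.0775,0,0,0]

```text
clock: 9.6
tool_pos: [0.4894, -0.2722, 0.0126]
orientation: [-180.0, 0.1, -180.0]
force: [0.2, -0.8, 0.4]
opening: 0.0435
gripper_force: 0.0
```

carry_out:
  rows:
    - [0,0,0,0,0,0]
    - [0,0,0,0,0,0]
    - [0,0,0,0,0,0]
    - [0,0,0,0,0,0]
    - [0,0,0,0,0,0]
  grip: -1

```text
clock: 10.22
tool_pos: [0.4889, -0.2722, 0.012]
orientation: [-180.0, 0.0, -180.0]
force: [-0.5, -0.7, 2.5]
opening: 0.0196
gripper_force: 30.0
```

carry_out:
  rows:
    - [0,0,-0.01,0,0,0]
    - [0,0,-0.03,0,0,0]
    - [0,0,-0.06,0,0,0]
    - [0,0,-0.09,0,0,0]
    - [0,0,-0.12,0,0,0]
    - [0,0,-0.12,0,0,0]

```text
clock: 10.98
tool_pos: [0.4903, -0.2725, 0.135]
orientation: [-179.9, 0.3, -180.0]
force: [-1.0, -0.3, -1.1]
opening: 0.0195
gripper_force: 30.0
```

```bash
python3 -c "
from h import *
im,T=snap('w6'); print(T.round(4)); cv2.imwrite('pics/w6c.png',im[150:400,170:470])
"
```

```text
[[-1.000e+00 -4.000e-04  5.100e-03  4.903e-01]
 [-4.000e-04  1.000e+00 -1.300e-03 -2.725e-01]
 [-5.100e-03 -1.300e-03 -1.000e+00  1.350e-01]
 [ 0.000e+00  0.000e+00  0.000e+00  1.000e+00]]
```

View pics/w6c.png

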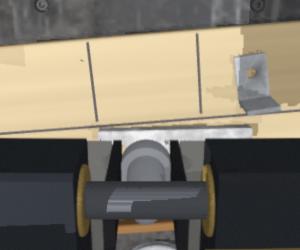

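carry_out:
  rows:
    - [0,0.04,0,0,0,0]
    - [0,0.1,0,0,0,0]
    - [0,0.16,0,0,0,0]
    - [-0.01,0.22,0,0,0,0]
    - [-0.025,0.28,0,0,0,0]
    - [-0.04,0.34,0,0,0,0]
    - [-0.04,0.39,0,0,0,0]
    - [-0.04,0.4095,0.03,0,0,0]

```text
clock: 12.02
tool_pos: [0.5298, 0.1407, 0.1025]
orientation: [179.9, 0.2, -179.8]
force: [-0.1, 0.4, -0.1]
opening: 0.0193
gripper_force: 30.0
```

carry_out:
  rows:
    - [0,0,0.04,0,0,0]
    - [0,0,0.07,0,0,0]
    - [0,0,0.085,0,0,0]
    - [0,0,0.09,0,0,0]
    - [0,0,0.094,0,0,0]
    - [0,0,0.094,0,0,0]
    - [0,0,0.094,0,0,0]

```text
clock: 12.9
tool_pos: [0.5292, 0.1376, 0.0086]
orientation: [180.0, 0.1, -180.0]
force: [-0.4, 0.5, -1.1]
opening: 0.0191
gripper_force: 30.0
```

carry_out:
  rows:
    - [0,0,0.0015,0,0,0]
    - [0,0,0.003,0,0,0]
    - [0,0,0.003,0,0,0]

```text
clock: 13.28
tool_pos: [0.5289, 0.1375, 0.005]
orientation: [180.0, 0.0, -180.0]
force: [-1.2, 0.3, 2.9]
opening: 0.0191
gripper_force: 30.0
```

carry_out:
  rows:
    - [0,0,0,0,0,0]
    - [0,0,0,0,0,0]
    - [0,0,0,0,0,0]
  grip: -0.1

```text
clock: 13.65
tool_pos: [0.5286, 0.1373, 0.0047]
orientation: [-180.0, -0.0, -180.0]
force: [0.7, -0.2, 1.0]
opening: 0.0381
gripper_force: 0.0
```

carry_out:
  rows:
    - [0,0,-0.02,0,0,0]
    - [0,0,-0.05,0,0,0]
    - [0,0,-0.1,0,0,0]
    - [0,-0.05,-0.14,0,0,0]
    - [0,-0.1,-0.14,0,0,0]
    - [0,-0.1,-0.14,0,0,0]

```text
clock: 14.4
tool_pos: [0.5284, 0.0349, 0.1455]
orientation: [180.0, 0.0, 179.8]
force: [0.5, 0.1, 0.2]
opening: 0.0394
gripper_force: 0.0
```

```bash
python3 -c "
from h import *
im,T=snap('w7'); print(T.round(4)); cv2.imwrite('pics/w7c.png',im[:340])
print(shift((.4928,-.1966,.09),-170.6))
"
```

```text
[[-1.000e+00  3.200e-03  7.000e-04  5.284e-01]
 [ 3.200e-03  1.000e+00  5.000e-04  3.490e-02]
 [-7.000e-04  5.000e-04 -1.000e+00  1.455e-01]
 [ 0.000e+00  0.000e+00  0.000e+00  1.000e+00]]
[ 0.0352 -0.2327  0.055   0.0003  0.0005 -0.1667]
```

View pics/w7c.png

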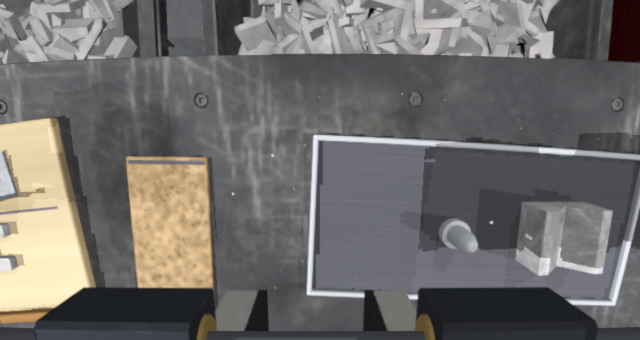

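The pin stands upright at (456,235) and the V-block is next to it. The pad's corners are (126,157) and (210,157). Next I'll check the L bracket and pad numbers from the pictures I already have.

```bash
python3 - <<'E'
from h import *
T5=np.load('pics/w5.npy'); 
a=np.radians(-80.6); R=np.array([[np.cos(a),-np.sin(a)],[np.sin(a),np.cos(a)]])
P=[np.r_[np.array([.4849,-.1979])+R@[x,y],z] for x,y,z in((.011,-.017,.013),(-.011,-.017,.013),(.011,.017,.038),(-.011,.017,.038))]
print('L w5 pred',proj('wrist',P,T5).round().tolist())
for n,px in(('w7',[(126,157),(210,157),(215,290),(136,290)]),('w4',[(108,155),(188,154),(196,300),(120,300)])):
    p=unproj('wrist',px,.004,np.load(f'pics/{n}.npy'))[:,:2]; print(n,p.round(4).tolist())
    for i,j in((1,0),(0,3),(1,2)):
        e=p[i]-p[j]; print(np.degrees(np.arctan2(e[1],e[0])).round(1),np.linalg.norm(e).round(4))
# automatic pad fit in top image: cork colour mask
im=cv2.imread('pics/top0.png'); m=np.zeros(im.shape[:2],np.uint8)
b,g,r=[im[:,:,k].astype(int) for k in range(3)]
m[(r-b>50)]=255; m[:, :285]=0; m[:,345:]=0; m[:220]=0; m[305:]=0
m=cv2.morphologyEx(m,cv2.MORPH_OPEN,np.ones((3,3)));c=max(cv2.findContours(m,0,2)[0],key=cv2.contourArea)
p=unproj('top',c.reshape(-1,2),.004)[:,:2]
print('top pad',cv2.minAreaRect((p*1000).astype(np.float32)))
E
```

```text
L w5 pred [[416.0, 221.0], [454.0, 215.0], [433.0, 290.0], [472.0, 284.0]]
w7 [[0.4737, -0.1012], [0.4746, -0.0398], [0.5763, -0.043], [0.5765, -0.106]]
89.2 0.0614
177.4 0.1029
178.2 0.1018
w4 [[0.475, -0.101], [0.4749, -0.0411], [0.5893, -0.0438], [0.59, -0.1064]]
90.1 0.0599
177.4 0.1151
178.6 0.1145
top pad ((545.6343383789062, -73.48053741455078), (60.15520477294922, 128.97398376464844), 88.43431091308594)
```

carry_out:
  rows:
    - [0,-0.05,0,0,0,-0.05]
    - [0.01,-0.11,0,0,0,-0.1]
    - [0.02,-0.17,0,0,0,-0.1667]
    - [0.0352,-0.2327,0,0,0,-0.1667]
    - [0.0352,-0.2327,0.04,0,0,-0.1667]
    - [0.0352,-0.2327,0.08,0,0,-0.1667]
    - [0.0352,-0.2327,0.08,0,0,-0.1667]
    - [0.0352,-0.2327,0.08,0,0,-0.1667]

```text
clock: 15.45
tool_pos: [0.4947, -0.1949, 0.0658]
orientation: [-180.0, 0.0, -170.4]
force: [0.4, -1.5, -0.4]
opening: 0.0397
gripper_force: 0.0
```

```bash
python3 -c "
from h import *
print(tool().round(4)); print(shift((.4928,-.1966,.0125),-170.6))
"
```

```text
[[-9.859e-01 -1.675e-01  6.000e-04  4.947e-01]
 [-1.675e-01  9.859e-01 -5.000e-04 -1.949e-01]
 [-5.000e-04 -6.000e-04 -1.000e+00  6.580e-02]
 [ 0.000e+00  0.000e+00  0.000e+00  1.000e+00]]
[ 0.0022 -0.0013  0.0533 -0.0006  0.0005  0.0042]
```

carry_out:
  rows:
    - [0.002,-0.0013,0.02,0,0,0]
    - [0.002,-0.0013,0.04,0,0,0]
    - [0.002,-0.0013,0.05,0,0,0]
    - [0.002,-0.0013,0.053,0,0,0]
    - [0.002,-0.0013,0.053,0,0,0]

```text
clock: 16.08
tool_pos: [0.4925, -0.1968, 0.0125]
orientation: [-180.0, 0.1, -170.4]
force: [-0.1, 0.7, 0.3]
opening: 0.0394
gripper_force: 0.0
```

carry_out:
  rows:
    - [0,0,0,0,0,0]
    - [0,0,0,0,0,0]
    - [0,0,0,0,0,0]
    - [0,0,0,0,0,0]
  grip: -1

```text
clock: 16.58
tool_pos: [0.4921, -0.197, 0.0122]
orientation: [-180.0, 0.0, -170.4]
force: [-0.8, 1.2, 4.6]
opening: 0.0212
gripper_force: 30.0
```

carry_out:
  rows:
    - [0,0,-0.01,0,0,0]
    - [0,0,-0.03,0,0,0]
    - [0,0,-0.06,0,0,0]
    - [0,0,-0.09,0,0,0]
    - [0,0,-0.1,0,0,0]
    - [0,0,-0.1,0,0,0]

```text
clock: 17.32
tool_pos: [0.492, -0.1969, 0.1123]
orientation: [-180.0, 0.1, -170.5]
force: [-1.4, -0.7, 0.1]
opening: 0.0212
gripper_force: 30.0
```

```bash
python3 -c "
from h import *
im,T=snap('w8'); print(T.round(4))
print(shift((.53,.077,.112),180))
"
```

```text
[[-9.862e-01 -1.658e-01  1.200e-03  4.920e-01]
 [-1.658e-01  9.862e-01  2.000e-04 -1.969e-01]
 [-1.300e-03 -1.000e-04 -1.000e+00  1.123e-01]
 [ 0.000e+00  0.000e+00  0.000e+00  1.000e+00]]
[-0.0834  0.2636 -0.0005  0.0004 -0.0003  0.1665]
```

carry_out:
  rows:
    - [-0.015,0.045,0,0,0,0.05]
    - [-0.03,0.1,0,0,0,0.1]
    - [-0.045,0.155,0,0,0,0.1665]
    - [-0.065,0.21,0,0,0,0.1665]
    - [-0.0834,0.2636,0,0,0,0.1665]
    - [-0.0834,0.2636,0.04,0,0,0.1665]
    - [-0.0834,0.2636,0.08,0,0,0.1665]
    - [-0.0834,0.2636,0.08,0,0,0.1665]

```text
clock: 18.38
tool_pos: [0.5272, 0.0756, 0.0282]
orientation: [-179.8, -0.4, -180.0]
force: [0.3, 0.1, -0.2]
opening: 0.0212
gripper_force: 30.0
```

carry_out:
  rows:
    - [0,0,0.015,0,0,0]
    - [0,0,0.022,0,0,0]
    - [0,0,0.025,0,0,0]
    - [0,0,0.025,0,0,0]

```text
clock: 18.88
tool_pos: [0.5305, 0.0769, 0.0072]
orientation: [180.0, 0.0, -180.0]
force: [0.4, 0.0, -0.4]
opening: 0.0212
gripper_force: 30.0
```

carry_out:
  rows:
    - [0,0,0.0015,0,0,0]
    - [0,0,0.0015,0,0,0]

```text
clock: 19.12
tool_pos: [0.5304, 0.0769, 0.0056]
orientation: [180.0, 0.0, -180.0]
force: [0.4, -1.0, -0.2]
opening: 0.0215
gripper_force: 30.0
```

carry_out:
  rows:
    - [0,0,0,0,0,0]
    - [0,0,0,0,0,0]
    - [0,0,0,0,0,0]
  grip: -0.22

```text
clock: 19.5
tool_pos: [0.5304, 0.0769, 0.0054]
orientation: [180.0, 0.0, -180.0]
force: [-0.1, 0.1, 0.1]
opening: 0.034
gripper_force: 0.0
```

carry_out:
  rows:
    - [0,0,-0.02,0,0,0]
    - [0,0,-0.06,0,0,0]
    - [0,0,-0.12,0,0,0]
    - [0,0,-0.16,0,0,0]
    - [0,-0.06,-0.16,0,0,0]
    - [0,-0.12,-0.16,0,0,0]
    - [0,-0.12,-0.16,0,0,0]

```text
clock: 20.38
tool_pos: [0.5297, -0.0463, 0.1654]
orientation: [-180.0, -0.0, 179.8]
force: [0.8, -0.1, -0.9]
opening: 0.0342
gripper_force: 0.0
```

```bash
python3 -c "
from h import *
im,T=snap('w9'); print(T.round(4)); cv2.imwrite('pics/w9c.png',im[:340])
print(shift((.5384,-.2505,.1),-88.5))
"
```

```text
[[-1.000e+00  4.000e-03 -2.000e-04  5.297e-01]
 [ 4.000e-03  1.000e+00 -1.000e-04 -4.630e-02]
 [ 2.000e-04 -1.000e-04 -1.000e+00  1.654e-01]
 [ 0.000e+00  0.000e+00  0.000e+00  1.000e+00]]
[-9.100e-03 -2.056e-01  6.530e-02  1.000e-04 -0.000e+00 -1.600e+00]
```

View pics/w9c.png

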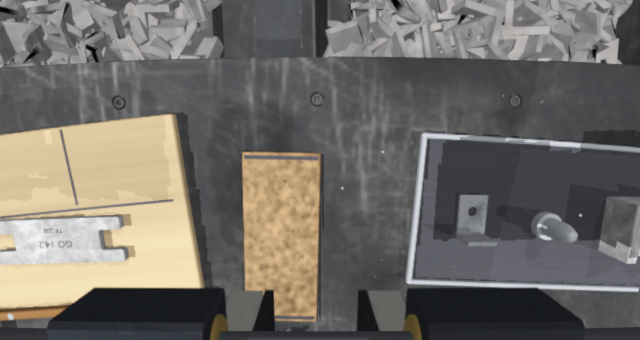

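L bracket (472,220), pin (555,228) and V-block (622,228) all stand on the tray. The pad runs from rows 154 to 320 and columns 243 to 320. Now the gauge.

carry_out:
  rows:
    - [0,-0.025,0,0,0,-0.17]
    - [0,-0.05,0,0,0,-0.35]
    - [0,-0.08,0,0,0,-0.53]
    - [0,-0.11,0,0,0,-0.71]
    - [-0.003,-0.14,0,0,0,-0.89]
    - [-0.006,-0.17,0,0,0,-1.07]
    - [-0.0091,-0.2,0,0,0,-1.25]
    - [-0.0091,-0.2056,0,0,0,-1.43]
  grip: 0.14

```text
clock: 21.42
tool_pos: [0.54, -0.2492, 0.1649]
orientation: [180.0, -0.0, -97.7]
force: [0.1, -0.3, -0.4]
opening: 0.0504
gripper_force: 0.0
```

carry_out:
  rows:
    - [0,0,0,0,0,-0.17]
    - [0,0,0.03,0,0,-0.17]
    - [0,0,0.06,0,0,-0.17]
    - [0,0,0.06,0,0,-0.17]
    - [0,0,0.06,0,0,-0.17]

```text
clock: 22.05
tool_pos: [0.5405, -0.2484, 0.1063]
orientation: [-180.0, -0.0, -88.2]
force: [-0.5, 1.1, 1.3]
opening: 0.0504
gripper_force: 0.0
```

```bash
python3 -c "
from h import *
p=unproj('wrist',[(243,154),(320,154),(320,321),(245,321)],.004,np.load('pics/w9.npy')); print('pad',p.round(4).tolist(),p.mean(0))
print(telemetry.get_obs()['joint_pos'],telemetry.get_obs()['opening'])
im,T=snap('w10'); print(T.round(4)); cv2.imwrite('pics/w10c.png',im)
print(shift((.5384,-.2505,.0125),-88.5))
c,s=np.cos(.026),np.sin(.026)
print(proj('wrist',[(.5384+c*x-s*y,-.2505+s*x+c*y,.018) for x,y in ((-.018,-.055),(-.018,.055),(.018,.055),(.018,-.055))],T).round())
"
```

```text
pad [[0.4752, -0.101, 0.004], [0.4756, -0.0426, 0.004], [0.6141, -0.0426, 0.004], [0.614, -0.1063, 0.004]] [ 0.54472139 -0.07312318  0.004     ]
[-5.85035701e+00  1.89842366e+01 -1.87014090e+01  3.40711151e-02
 -5.22657229e+01  7.59072852e+00] 0.050420354366212124
[[ 3.070e-02 -9.995e-01  8.000e-04  5.405e-01]
 [-9.995e-01 -3.070e-02 -6.000e-04 -2.484e-01]
 [ 6.000e-04 -8.000e-04 -1.000e+00  1.063e-01]
 [ 0.000e+00  0.000e+00  0.000e+00  1.000e+00]]
[ 0.0018  0.0025  0.0942 -0.0018 -0.0006  0.0043]
[[350. 157.]
 [346. 327.]
 [291. 327.]
 [289. 156.]]
```

View pics/w10c.png

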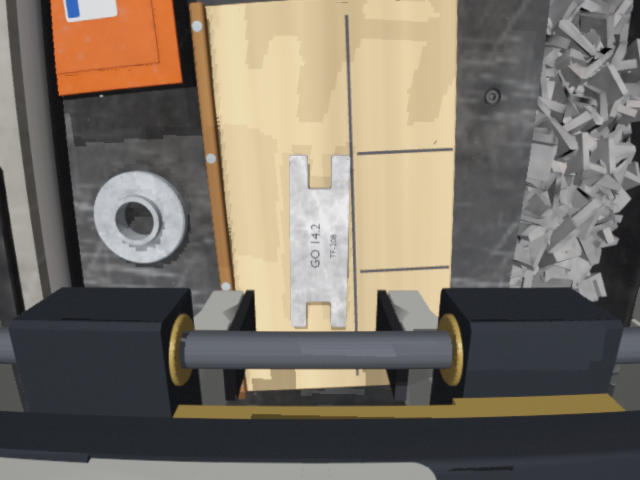

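The gauge's corners are at (290,156), (349,156), (346,327) and (291,327), as predicted. The jaws straddle it with room before the strip, so I'll grip it.

carry_out:
  rows:
    - [0.0018,0.0025,0.04,0,0,0]
    - [0.0018,0.0025,0.07,0,0,0]
    - [0.0018,0.0025,0.085,0,0,0]
    - [0.0018,0.0025,0.092,0,0,0]
    - [0.0018,0.0025,0.0942,0,0,0]
    - [0.0018,0.0025,0.0942,0,0,0]

```text
clock: 22.85
tool_pos: [0.5377, -0.2507, 0.012]
orientation: [-179.9, -0.0, -88.3]
force: [-0.2, 0.0, 0.0]
opening: 0.0501
gripper_force: 0.0
```

carry_out:
  rows:
    - [0,0,0,0,0,0]
    - [0,0,0,0,0,0]
    - [0,0,0,0,0,0]
    - [0,0,0,0,0,0]
  grip: -1

```text
clock: 23.35
tool_pos: [0.5376, -0.2507, 0.0117]
orientation: [-179.9, -0.0, -88.3]
force: [-0.8, 1.3, 4.5]
opening: 0.0353
gripper_force: 30.0
```

carry_out:
  rows:
    - [0,0,-0.01,0,0,0]
    - [0,0,-0.03,0,0,0]
    - [0,0,-0.06,0,0,0]
    - [0,0,-0.09,0,0,0]
    - [0,0,-0.09,0,0,0]

```text
clock: 23.98
tool_pos: [0.5384, -0.2509, 0.1039]
orientation: [-179.8, -0.1, -88.3]
force: [0.2, -0.2, -1.9]
opening: 0.0354
gripper_force: 30.0
```

```bash
python3 -c "
from h import *
print(tool().round(4))
print(shift((.545,-.0733,.1),-180+0))
"
```

```text
[[ 2.970e-02 -9.996e-01  4.200e-03  5.384e-01]
 [-9.996e-01 -2.970e-02 -8.000e-04 -2.509e-01]
 [ 9.000e-04 -4.200e-03 -1.000e+00  1.039e-01]
 [ 0.000e+00  0.000e+00  0.000e+00  1.000e+00]]
[-0.1774 -0.0119  0.0038 -0.004   0.0026  1.6005]
```

carry_out:
  rows:
    - [-0.02,0,0,0,0,0.17]
    - [-0.045,0,0,0,0,0.35]
    - [-0.07,-0.003,0,0,0,0.53]
    - [-0.1,-0.006,0,0,0,0.71]
    - [-0.13,-0.009,0,0,0,0.89]
    - [-0.16,-0.0119,0,0,0,1.07]
    - [-0.1774,-0.0119,0,0,0,1.25]
    - [-0.1774,-0.0119,0,0,0,1.43]

```text
clock: 24.98
tool_pos: [0.5429, -0.0718, 0.1003]
orientation: [180.0, -0.1, -170.5]
force: [-0.2, 0.2, -2.1]
opening: 0.0351
gripper_force: 30.0
```

carry_out:
  rows:
    - [0,0,0,0,0,0.17]
    - [0,0,0.02,0,0,0.2]
    - [0,0,0.05,0,0,0.2]
    - [0,0,0.07,0,0,0.2]
    - [0,0,0.07,0,0,0.2]
    - [0,0,0.07,0,0,0.2]

```text
clock: 25.72
tool_pos: [0.5439, -0.073, 0.0315]
orientation: [-180.0, -0.0, 178.3]
force: [1.0, 1.3, -0.7]
opening: 0.0354
gripper_force: 30.0
```

```bash
python3 -c "
from h import *
im,T=snap('w11'); print(T.round(4)); o=telemetry.get_obs(); print(o['orientation'],o['force'])
print(shift((.5447,-.0732,.006),178.2))
"
```

```text
[[-9.996e-01  2.960e-02 -1.000e-04  5.439e-01]
 [ 2.960e-02  9.996e-01 -2.000e-04 -7.300e-02]
 [ 1.000e-04 -2.000e-04 -1.000e+00  3.150e-02]
 [ 0.000e+00  0.000e+00  0.000e+00  1.000e+00]]
[1.79994388e+02 4.96339768e-02 1.78308105e+02] [ 0.17973692 -0.72162495 -1.94139595]
[-0.0005 -0.0003  0.0259  0.0001  0.0009  0.0019]
```

carry_out:
  rows:
    - [0,0,0.012,0,0,0]
    - [0,0,0.02,0,0,0]
    - [0,0,0.023,0,0,0]
    - [0,0,0.0255,0,0,0]
    - [0,0,0.0255,0,0,0]

```text
clock: 26.4
tool_pos: [0.5439, -0.0729, 0.0057]
orientation: [-180.0, 0.0, 178.3]
force: [0.5, -1.1, -0.6]
opening: 0.0354
gripper_force: 30.0
```

carry_out:
  rows:
    - [0,0,0,0,0,0]
    - [0,0,0,0,0,0]
    - [0,0,0,0,0,0]
  grip: 0.1

```text
clock: 26.78
tool_pos: [0.5438, -0.0729, 0.0057]
orientation: [180.0, 0.0, 178.3]
force: [0.2, -0.1, 0.2]
opening: 0.0482
gripper_force: 0.0
```

carry_out:
  rows:
    - [0,0,-0.02,0,0,0]
    - [0,0,-0.06,0,0,0]
    - [0,0,-0.11,0,0,0]
    - [0.05,0.03,-0.15,0,0,0]
    - [0.1,0.06,-0.15,0,0,0]
    - [0.1,0.06,-0.15,0,0,0]

```text
clock: 27.52
tool_pos: [0.443, -0.0088, 0.1567]
orientation: [179.9, 0.1, 178.4]
force: [0.7, 0.6, 0.0]
opening: 0.0482
gripper_force: 0.0
```

```bash
python3 -c "
from h import *
im,T=snap('w12'); print(T.round(4)); cv2.imwrite('pics/w12c.png',im)
print(shift((.5304,.0769,.1),180))
print(proj('wrist',[(.5447,-.0732,.012)],T).round())
"
```

```text
[[-0.9996  0.0273  0.0018  0.443 ]
 [ 0.0273  0.9996  0.0016 -0.0088]
 [-0.0017  0.0017 -1.      0.1567]
 [ 0.      0.      0.      1.    ]]
[-0.0835  0.0882  0.0569  0.0012  0.0021 -0.0273]
[[240. 351.]]
```

View pics/w12c.png

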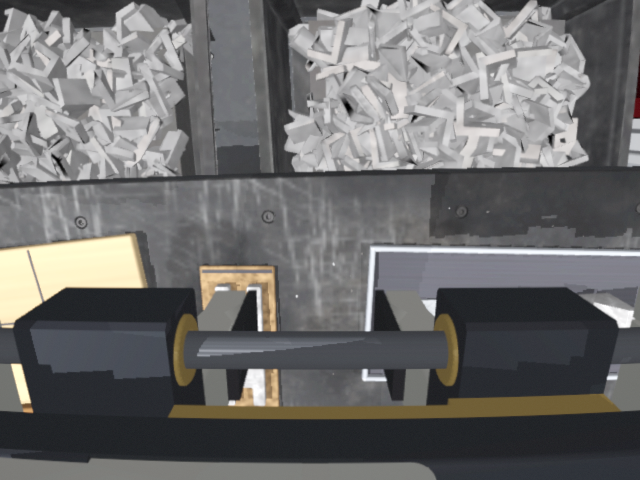

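The gauge lies lengthwise and central on the pad: its near end spans (215,287) to (260,287), and the pad edges are at columns 201 and 276. Now I return the pieces, L bracket first.

carry_out:
  rows:
    - [-0.04,0.04,0,0,0,-0.0273]
    - [-0.0835,0.0882,0,0,0,-0.0273]
    - [-0.0835,0.0882,0.04,0,0,-0.0273]
    - [-0.0835,0.0882,0.08,0,0,-0.0273]
    - [-0.0835,0.0882,0.1,0,0,-0.0273]
    - [-0.0835,0.0882,0.1,0,0,-0.0273]
  grip: -0.22

```text
clock: 28.32
tool_pos: [0.5311, 0.0747, 0.0535]
orientation: [-179.9, -0.2, 179.8]
force: [-0.7, 0.2, 1.4]
opening: 0.0344
gripper_force: 0.0
```

```bash
python3 -c "
from h import *
print(tool().round(4),telemetry.get_obs()['opening'])
print(shift((.5304,.0769,.0056),180))
"
```

```text
[[-1.      0.0031 -0.0038  0.5311]
 [ 0.0031  1.     -0.0021  0.0747]
 [ 0.0038 -0.0021 -1.      0.0535]
 [ 0.      0.      0.      1.    ]] 0.034422614780844525
[ 0.0005  0.0023  0.0479 -0.0021 -0.0038 -0.0031]
```

carry_out:
  rows:
    - [0.0005,0.002,0.02,0,0,0]
    - [0.0005,0.002,0.038,0,0,0]
    - [0.0005,0.002,0.045,0,0,0]
    - [0.0005,0.002,0.0475,0,0,0]
    - [0.0005,0.002,0.0475,0,0,0]

```text
clock: 28.95
tool_pos: [0.5317, 0.0778, 0.0088]
orientation: [180.0, 0.1, 179.9]
force: [-0.2, -0.0, 0.9]
opening: 0.0341
gripper_force: 0.0
```

carry_out:
  rows:
    - [0,0,0,0,0,0]
    - [0,0,0,0,0,0]
    - [0,0,0,0,0,0]
    - [0,0,0,0,0,0]
  grip: -1

```text
clock: 29.45
tool_pos: [0.5315, 0.0779, 0.0086]
orientation: [180.0, 0.0, 179.9]
force: [-2.2, -0.4, 5.4]
opening: 0.0213
gripper_force: 30.0
```

carry_out:
  rows:
    - [0,0,-0.01,0,0,0]
    - [0,0,-0.03,0,0,0]
    - [0,0,-0.06,0,0,0]
    - [0,0,-0.09,0,0,0]
    - [0,0,-0.11,0,0,0]
    - [0,0,-0.11,0,0,0]

```text
clock: 30.2
tool_pos: [0.5319, 0.0781, 0.12]
orientation: [179.9, 0.2, 179.9]
force: [0.9, -0.1, -1.0]
opening: 0.0212
gripper_force: 30.0
```

```bash
python3 -c "
from h import *
print(tool().round(4))
print(shift((.4923,-.197,.05),-170.5))
"
```

```text
[[-1.      0.0023  0.003   0.5319]
 [ 0.0023  1.      0.0015  0.0781]
 [-0.003   0.0015 -1.      0.12  ]
 [ 0.      0.      0.      1.    ]]
[ 0.0392 -0.2753  0.0694  0.0013  0.0031 -0.1681]
```

carry_out:
  rows:
    - [0,-0.04,0,0,0,-0.05]
    - [0.01,-0.09,0,0,0,-0.1]
    - [0.02,-0.14,0,0,0,-0.1681]
    - [0.03,-0.2,0,0,0,-0.1681]
    - [0.038,-0.25,0,0,0,-0.1681]
    - [0.0383,-0.2753,0.03,0,0,-0.1681]
    - [0.0383,-0.2753,0.07,0,0,-0.1681]
    - [0.0383,-0.2753,0.07,0,0,-0.1681]

```text
clock: 31.2
tool_pos: [0.4889, -0.1977, 0.045]
orientation: [179.9, -0.4, -170.6]
force: [0.1, -0.3, 1.2]
opening: 0.0213
gripper_force: 30.0
```

carry_out:
  rows:
    - [0,0,0,0,0,0]

```text
clock: 31.32
tool_pos: [0.4925, -0.1974, 0.0487]
orientation: [-180.0, -0.0, -170.5]
force: [0.6, 1.8, 0.3]
opening: 0.0212
gripper_force: 30.0
```

```bash
python3 -c "
from h import *
print(tool().round(4))
print(shift((.4932,-.1968,.016),-170.5))
"
```

```text
[[-9.862e-01 -1.657e-01 -2.000e-04  4.925e-01]
 [-1.657e-01  9.862e-01 -3.000e-04 -1.974e-01]
 [ 3.000e-04 -3.000e-04 -1.000e+00  4.870e-02]
 [ 0.000e+00  0.000e+00  0.000e+00  1.000e+00]]
[-0.0008  0.0005  0.0327 -0.0003 -0.0003  0.0006]
```

carry_out:
  rows:
    - [-0.0008,0.0005,0.015,0,0,0]
    - [-0.0008,0.0005,0.026,0,0,0]
    - [-0.0008,0.0005,0.031,0,0,0]
    - [-0.0008,0.0005,0.0327,0,0,0]
    - [-0.0008,0.0005,0.0327,0,0,0]
    - [-0.0008,0.0005,0.0327,0,0,0]

```text
clock: 32.08
tool_pos: [0.4929, -0.1969, 0.0156]
orientation: [-180.0, 0.0, -170.5]
force: [-2.3, 0.4, 2.3]
opening: 0.0214
gripper_force: 30.0
```

carry_out:
  rows:
    - [0,0,0,0,0,0]
    - [0,0,0,0,0,0]
    - [0,0,0,0,0,0]
  grip: -0.2

```text
clock: 32.45
tool_pos: [0.493, -0.1969, 0.0154]
orientation: [-180.0, 0.0, -170.5]
force: [-0.4, 0.6, -0.1]
opening: 0.0346
gripper_force: 0.0
```

carry_out:
  rows:
    - [0,0,-0.015,0,0,0]
    - [0,0,-0.05,0,0,0]
    - [0,0,-0.1,0,0,0]
    - [0,0,-0.12,0,0,0.08]
    - [0,0,-0.12,0,0,0.166]
    - [0,0,-0.12,0,0,0.166]

```text
clock: 33.2
tool_pos: [0.493, -0.1969, 0.1367]
orientation: [-180.0, 0.1, -180.0]
force: [-0.1, 1.1, 0.6]
opening: 0.0348
gripper_force: 0.0
```

```bash
python3 -c "
from h import *
im,T=snap('w13'); print(T.round(4))
print(shift((.5288,.1374,.09),180))
"
```

```text
[[-1.000e+00 -2.000e-04  1.600e-03  4.930e-01]
 [-2.000e-04  1.000e+00 -0.000e+00 -1.969e-01]
 [-1.600e-03 -0.000e+00 -1.000e+00  1.367e-01]
 [ 0.000e+00  0.000e+00  0.000e+00  1.000e+00]]
[-0.0364  0.3342  0.0462 -0.      0.0008  0.0015]
```

carry_out:
  rows:
    - [0,0.06,0,0,0,0]
    - [-0.01,0.12,0,0,0,0]
    - [-0.02,0.18,0,0,0,0]
    - [-0.03,0.24,0,0,0,0]
    - [-0.0364,0.3,0,0,0,0]
    - [-0.0364,0.3342,0.02,0,0,0]
    - [-0.0364,0.3342,0.046,0,0,0]
    - [-0.0364,0.3342,0.046,0,0,0]
  grip: -0.1

```text
clock: 34.25
tool_pos: [0.5278, 0.1369, 0.0876]
orientation: [-179.9, -0.2, -179.9]
force: [0.1, -0.2, -0.3]
opening: 0.0395
gripper_force: 0.0
```

carry_out:
  rows:
    - [0,0,0,0,0,0]
    - [0,0,0,0,0,0]

```text
clock: 34.5
tool_pos: [0.53, 0.1371, 0.0906]
orientation: [180.0, 0.1, 180.0]
force: [0.1, 0.4, 0.3]
opening: 0.0397
gripper_force: 0.0
```

```bash
python3 -c "
from h import *
im,T=snap('w14'); print(T.round(4))
print(shift((.5288,.1374,.0055),180))
"
```

```text
[[-1.000e+00  6.000e-04  1.500e-03  5.300e-01]
 [ 6.000e-04  1.000e+00  8.000e-04  1.371e-01]
 [-1.500e-03  8.000e-04 -1.000e+00  9.060e-02]
 [ 0.000e+00  0.000e+00  0.000e+00  1.000e+00]]
[ 0.0013  0.0002  0.085   0.0008  0.0014 -0.0007]
```

carry_out:
  rows:
    - [0.001,0,0.04,0,0,0]
    - [0.001,0,0.065,0,0,0]
    - [0.001,0,0.078,0,0,0]
    - [0.001,0,0.083,0,0,0]
    - [0.001,0,0.0848,0,0,0]
    - [0.001,0,0.0848,0,0,0]

```text
clock: 35.3
tool_pos: [0.5288, 0.1376, 0.0053]
orientation: [180.0, 0.1, 180.0]
force: [-0.4, 0.0, 0.5]
opening: 0.0394
gripper_force: 0.0
```

carry_out:
  rows:
    - [0,0,0,0,0,0]
    - [0,0,0,0,0,0]
    - [0,0,0,0,0,0]
    - [0,0,0,0,0,0]
  grip: -1

```text
clock: 35.8
tool_pos: [0.5285, 0.1374, 0.0049]
orientation: [180.0, 0.0, 180.0]
force: [-0.9, 0.8, 3.2]
opening: 0.0192
gripper_force: 30.0
```

carry_out:
  rows:
    - [0,0,-0.01,0,0,0]
    - [0,0,-0.03,0,0,0]
    - [0,0,-0.06,0,0,0]
    - [0,0,-0.09,0,0,0]
    - [0,0,-0.12,0,0,0]
    - [0,0,-0.12,0,0,0]
    - [0,0,-0.12,0,0,0]

```text
clock: 36.67
tool_pos: [0.528, 0.1372, 0.1245]
orientation: [180.0, -0.0, 180.0]
force: [-0.7, 0.2, 0.0]
opening: 0.0192
gripper_force: 30.0
```

```bash
python3 -c "
from h import *
im,T=snap('w15'); print(T.round(4))
print(shift((.489,-.2722,.05),180))
"
```

```text
[[-1.000e+00  6.000e-04 -3.000e-04  5.280e-01]
 [ 6.000e-04  1.000e+00  2.000e-04  1.372e-01]
 [ 3.000e-04  2.000e-04 -1.000e+00  1.245e-01]
 [ 0.000e+00  0.000e+00  0.000e+00  1.000e+00]]
[ 3.850e-02 -4.092e-01  7.420e-02 -4.000e-04 -1.100e-03 -5.000e-04]
```

carry_out:
  rows:
    - [0,-0.04,0,0,0,0]
    - [0,-0.1,0,0,0,0]
    - [0.01,-0.16,0,0,0,0]
    - [0.02,-0.22,0,0,0,0]
    - [0.03,-0.28,0,0,0,0]
    - [0.0385,-0.34,0,0,0,0]
    - [0.0385,-0.39,0,0,0,0]
    - [0.0385,-0.4092,0.01,0,0,0]

```text
clock: 37.72
tool_pos: [0.4892, -0.2744, 0.1138]
orientation: [-180.0, -0.0, 179.8]
force: [1.2, 0.2, -0.4]
opening: 0.0191
gripper_force: 30.0
```

carry_out:
  rows:
    - [0,0,0.03,0,0,0]
    - [0,0,0.06,0,0,0]
    - [0,0,0.08,0,0,0]
    - [0,0,0.09,0,0,0]
    - [0,0,0.098,0,0,0]
    - [0,0,0.098,0,0,0]
    - [0,0,0.098,0,0,0]

```text
clock: 38.6
tool_pos: [0.4902, -0.2719, 0.0172]
orientation: [-180.0, 0.1, 180.0]
force: [0.5, -0.2, 0.8]
opening: 0.0191
gripper_force: 30.0
```

carry_out:
  rows:
    - [0.001,0,0.002,0,0,0]
    - [0.001,0,0.004,0,0,0]
    - [0.001,0,0.005,0,0,0]
    - [0.001,0,0.005,0,0,0]

```text
clock: 39.1
tool_pos: [0.4888, -0.2719, 0.0119]
orientation: [-180.0, 0.0, 180.0]
force: [-1.7, -0.0, 3.3]
opening: 0.0191
gripper_force: 30.0
```

carry_out:
  rows:
    - [0,0,0,0,0,0]
    - [0,0,0,0,0,0]
    - [0,0,0,0,0,0]
  grip: -0.1

```text
clock: 39.48
tool_pos: [0.4888, -0.2719, 0.0115]
orientation: [-180.0, 0.0, 180.0]
force: [0.3, 0.1, 0.7]
opening: 0.0382
gripper_force: 0.0
```

carry_out:
  rows:
    - [0,0,-0.015,0,0,0]
    - [0,0,-0.05,0,0,0]
    - [0,0,-0.1,0,0,0]
    - [0,0,-0.12,0,0,0]
    - [0,0,-0.12,0,0,0]

```text
clock: 40.1
tool_pos: [0.49, -0.2722, 0.1347]
orientation: [-179.9, 0.3, 180.0]
force: [-0.8, -0.9, -0.5]
opening: 0.0396
gripper_force: 0.0
```

```bash
python3 -c "
from h import *
im,T=snap('w16'); print(T.round(4))
print(shift((.53,.2121,.09),180))
"
```

```text
[[-1.000e+00  1.000e-04  4.900e-03  4.900e-01]
 [ 1.000e-04  1.000e+00 -1.100e-03 -2.722e-01]
 [-4.900e-03 -1.100e-03 -1.000e+00  1.347e-01]
 [ 0.000e+00  0.000e+00  0.000e+00  1.000e+00]]
[-4.05e-02  4.84e-01  4.31e-02 -3.00e-04  2.60e-03 -4.00e-04]
```

carry_out:
  rows:
    - [0,0.05,0,0,0,0]
    - [0,0.11,0,0,0,0]
    - [-0.01,0.17,0,0,0,0]
    - [-0.02,0.23,0,0,0,0]
    - [-0.03,0.29,0,0,0,0]
    - [-0.0405,0.35,0,0,0,0]
    - [-0.0405,0.41,0,0,0,0]
    - [-0.0405,0.46,0,0,0,0]
  grip: 0.4

```text
clock: 41.15
tool_pos: [0.5286, 0.19, 0.1307]
orientation: [-179.9, -0.1, -180.0]
force: [1.3, 0.1, -0.4]
opening: 0.061
gripper_force: 0.0
```

carry_out:
  rows:
    - [0,0.024,0,0,0,0]
    - [0,0.024,0.04,0,0,0]
    - [0,0.024,0.04,0,0,0]
    - [0,0.024,0.04,0,0,0]

```text
clock: 41.65
tool_pos: [0.5297, 0.2115, 0.0922]
orientation: [-180.0, -0.0, 180.0]
force: [-0.2, 0.6, 1.6]
opening: 0.0615
gripper_force: 0.0
```

```bash
python3 -c "
from h import *
print(tool().round(4))
print(shift((.53,.2121,.01),180))
"
```

```text
[[-1.000e+00  7.000e-04 -1.000e-04  5.297e-01]
 [ 7.000e-04  1.000e+00 -7.000e-04  2.115e-01]
 [ 1.000e-04 -7.000e-04 -1.000e+00  9.220e-02]
 [ 0.000e+00  0.000e+00  0.000e+00  1.000e+00]]
[-0.0003  0.0006  0.0822 -0.0007 -0.0001 -0.0007]
```

carry_out:
  rows:
    - [0,0.0005,0.04,0,0,0]
    - [0,0.0005,0.065,0,0,0]
    - [0,0.0005,0.077,0,0,0]
    - [0,0.0005,0.082,0,0,0]
    - [0,0.0005,0.082,0,0,0]

```text
clock: 42.28
tool_pos: [0.5299, 0.2128, 0.0104]
orientation: [180.0, 0.0, 180.0]
force: [0.2, -0.3, 0.5]
opening: 0.0614
gripper_force: 0.0
```

carry_out:
  rows:
    - [0,0,0,0,0,0]
    - [0,0,0,0,0,0]
    - [0,0,0,0,0,0]
    - [0,0,0,0,0,0]
  grip: -1

```text
clock: 42.78
tool_pos: [0.5297, 0.2128, 0.0104]
orientation: [180.0, 0.0, 180.0]
force: [-0.3, -0.6, 5.4]
opening: 0.0478
gripper_force: 29.9
```

carry_out:
  rows:
    - [0,0,-0.02,0,0,0]
    - [0,0,-0.05,0,0,0]
    - [0,0,-0.09,0,0,0]
    - [0,0,-0.13,0,0,0]
    - [0,0,-0.13,0,0,0]
    - [0,0,-0.13,0,0,0]

```text
clock: 43.52
tool_pos: [0.5286, 0.2123, 0.1388]
orientation: [-180.0, -0.1, 180.0]
force: [0.4, 0.5, -3.0]
opening: 0.0477
gripper_force: 29.9
```

```bash
python3 -c "
from h import *
print(tool().round(4))
print(shift((.4963,-.3494,.05),180))
"
```

```text
[[-1.000e+00  8.000e-04 -1.300e-03  5.286e-01]
 [ 8.000e-04  1.000e+00 -1.000e-04  2.123e-01]
 [ 1.300e-03 -1.000e-04 -1.000e+00  1.388e-01]
 [ 0.000e+00  0.000e+00  0.000e+00  1.000e+00]]
[ 3.180e-02 -5.617e-01  8.890e-02 -1.000e-04 -1.300e-03 -8.000e-04]
```

carry_out:
  rows:
    - [0,-0.05,0,0,0,0]
    - [0,-0.11,0,0,0,0]
    - [0.01,-0.17,0,0,0,0]
    - [0.015,-0.23,0,0,0,0]
    - [0.02,-0.29,0,0,0,0]
    - [0.0318,-0.35,0,0,0,0]
    - [0.0318,-0.41,0,0,0,0]
    - [0.0318,-0.47,0,0,0,0]

```text
clock: 44.52
tool_pos: [0.4962, -0.259, 0.138]
orientation: [180.0, -0.1, 180.0]
force: [1.8, 0.0, -2.3]
opening: 0.0478
gripper_force: 29.9
```

carry_out:
  rows:
    - [0,-0.06,0,0,0,0]
    - [0,-0.0917,0,0,0,0]
    - [0,-0.0917,0,0,0,0]
    - [0,-0.0917,0.04,0,0,0]
    - [0,-0.0917,0.08,0,0,0]
    - [0,-0.0917,0.1,0,0,0]
    - [0,-0.0917,0.1,0,0,0]
    - [0,-0.0917,0.1,0,0,0]

```text
clock: 45.52
tool_pos: [0.4978, -0.3487, 0.04]
orientation: [-180.0, 0.0, -180.0]
force: [0.7, -0.7, -2.0]
opening: 0.048
gripper_force: 29.9
```

```bash
python3 -c "
from h import *
print(tool().round(4))
print(shift((.4963,-.3494,.0177),180))
"
```

```text
[[-1.000e+00 -6.000e-04  0.000e+00  4.978e-01]
 [-6.000e-04  1.000e+00 -2.000e-04 -3.487e-01]
 [-0.000e+00 -2.000e-04 -1.000e+00  4.000e-02]
 [ 0.000e+00  0.000e+00  0.000e+00  1.000e+00]]
[ 0.0015 -0.0007  0.0223 -0.0002  0.      0.0006]
```

carry_out:
  rows:
    - [0.0015,-0.0007,0.01,0,0,0]
    - [0.0015,-0.0007,0.018,0,0,0]
    - [0.0015,-0.0007,0.021,0,0,0]
    - [0.0015,-0.0007,0.0223,0,0,0]
    - [0.0015,-0.0007,0.0223,0,0,0]

```text
clock: 46.15
tool_pos: [0.4961, -0.3499, 0.0175]
orientation: [-180.0, 0.0, 180.0]
force: [-0.4, 0.4, -2.7]
opening: 0.048
gripper_force: 29.9
```

carry_out:
  rows:
    - [0,0,0,0,0,0]
    - [0,0,0,0,0,0]
    - [0,0,0,0,0,0]
  grip: 0.32

```text
clock: 46.52
tool_pos: [0.4962, -0.3499, 0.0176]
orientation: [-180.0, 0.0, 180.0]
force: [-0.4, 0.5, -1.0]
opening: 0.0576
gripper_force: 0.0
```

carry_out:
  rows:
    - [0,0,-0.02,0,0,0]
    - [0,0,-0.06,0,0,0]
    - [0,0,-0.12,0,0,0]
    - [0,0.04,-0.18,0,0,0]
    - [0,0.09,-0.2,0,0,0]
    - [0,0.14,-0.2,0,0,0]
    - [0,0.14,-0.2,0,0,0]
    - [0,0.14,-0.2,0,0,0]

```text
clock: 47.52
tool_pos: [0.4961, -0.2097, 0.2176]
orientation: [-180.0, 0.0, -180.0]
force: [-0.7, 0.3, -0.3]
opening: 0.0578
gripper_force: 0.0
```

```bash
python3 -c "
from h import *
im,T=snap('w20'); print(T.round(4)); cv2.imwrite('pics/w20c.png',cv2.resize(im[130:330,130:530],(800,400)))
a=np.radians(-80.6)
P=[(.4729,-.3735,.046),(.5179,-.3255,.046),(.4897,-.272,.012),(.4897,-.272,.052),(.4849,-.1979,.013)]
print(((proj('wrist',P,T)-[130,130])*2).round())
"
```

```text
[[-1.000e+00 -7.000e-04  4.000e-04  4.961e-01]
 [-7.000e-04  1.000e+00 -2.000e-04 -2.097e-01]
 [-4.000e-04 -2.000e-04 -1.000e+00  2.176e-01]
 [ 0.000e+00  0.000e+00  0.000e+00  1.000e+00]]
[[-32. 127.]
 [ 93. 233.]
 [230. 152.]
 [214. 170.]
 [397. 141.]]
```

View pics/w20c.png

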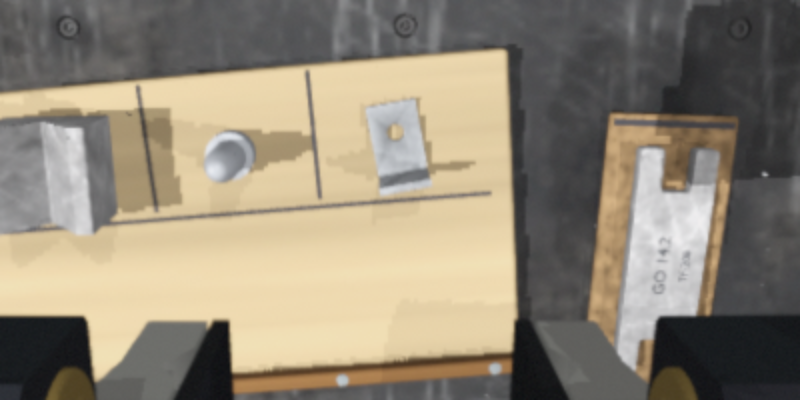

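The picture shows all three pieces upright on their spots: V-block corner at (95,233), pin at (230,155), L bracket at (397,145). The gauge lies centred on the pad at about (670,260). I'm handing in the job.

```bash
python3 -c "
from plant import workorder
print(workorder.close_job())"
```

```text
the job is handed in; nothing more can be done
None
```

The job is handed in at about 48 s on the robot clock: the gauge lies flat and centred on the cork pad, and the last picture shows the V-block, pin and L bracket upright on their original spots; the hand-in returned no verdict.

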